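Load the bench marker, lower its guard and start it

ROBOT

A 7-joint arm with a two-finger parallel gripper is mounted at the origin on a cart in front of the work surface, level with it; the furniture and walls round the work are solid. World frame = base frame: x ahead of the robot, y to its left, z up, the work surface at z = 0. Lengths are in m, angles in rad, forces in N, time in s.
With the tool pointing down it reaches from about 0.425 to 0.95 m from the base axis. Payload 16.7 kg.
Tool frame: the origin (TCP) lies on the mounting face of the last link; the fingertips stand 199 mm ahead of it and the grasp point (between the pads) lies 180 mm ahead of it; z points along the fingers, y is the line along which they close (so a half turn about z gives the same grasp; the last joint's range is limited). The gripper opens to 94 mm and grips with 3 to 60 N. Pads are 16 mm wide; open, the fingers measure 119 mm over their backs; the gripper's body (75 mm by 177 mm) begins 78 mm behind the grasp point.
Start: joints at [1.069, 0.426, 0.074, 1.606, -0.034, 1.111, -0.067], TCP at [0.233, -0.633, 0.405] pointing down, gripper open.
Joint ranges: [-2.85, 2.85], [-0.5, 2.14], [-1.23, 1.37], [0.21, 2.46], [-1.02, 4.16], [0.16, 2.05], [-2.73, 2.73]. Speed limits (rad/s): [1.89, 1.89, 2.39, 2.39, 3.01, 3.01, 3.01].

INTERFACE

Orientations are given as a unit quaternion [w, x, y, z].
In Python, from plant import env, vision, workorder gives the robot as it stands.
- The arm moves only by the tool send_rows, never from a script. Its argument "motion" is a list of rows, each a list of 5 numbers: the shift along the world's x, y, z in mm, then the turn about the world's z in rad, then the finger opening in mm, from 0 to 94. In form: [[x, y, z, spin, claw], ...]. A call has 1 to 8 rows; each row shifts and turns the commanded pose from where the row before left it; what a row does not reach is not made up. A row lasts 1/10 s, in which the tool goes at most 50 mm and 8.59 degrees, less where a joint would pass 70% of its speed; a pose out of reach is approached as far as the arm can. A call is refused whole if a number of a shift passes 50 or a number of a turn 0.15, either way. A call with a gripper value outside its range is refused whole. The fingers move at their own pace and stop on an object; "squeeze" is the grip in N (left out, the last holds). Time passes only in rows, so rows that do not move let the fingers close. It gives the time, the measured TCP pose, the force, the opening and the grip force at its end, in the units of the state.
- env.read_state(): the state, without advancing time (a new reading comes with each control period).
- vision.camera(name): name is "scene" or "top" or "wrist"; returns the picture (480x640x3 uint8, blue, green, red); there is no depth.
- vision.camera_model(name): a dict with "vertical_fov" (degrees; the focal length in pixels is half the picture's height over the tangent of half this angle, whatever the lens; pixels are square), "cx", "cy" (the principal point, pixels), "world_from_camera" (4x4, takes a point from camera to world coordinates); the wrist camera has in their place "tool_from_camera" (4x4, takes a point from camera to tool coordinates, whose origin is the TCP and whose axes are the flange's). Camera axes: x right, y down, z forward; pixel columns grow to the right and rows downward; lengths in m; the calibration is good to about 2 mm. A picture is of the moment at which its call begins: read the wrist's pose just before it. camera_model takes no time and is no camera call.
- workorder.sign_off(): hands the job in; it is judged then, once.
The state is a dict: "t": time; "qpos": joint angles; "qd": joint speeds; "tau": joint torques, N m; "tool_pos": TCP position; "tool_rot": TCP orientation; "force": force on the tool from outside, world axes, zero at the start; "torque": the same for the moment, N m; "opening": opening from 0.0 (shut) to 1.0 (fully open); "grasp_force": force on a finger pad.
Only numpy, scipy, OpenCV 4.12 (cv2) and the standard library are available. Lean on these libraries where they do the work, as an engineer would, in place of code of your own. Each camera call takes 0.05 s, during which the arm holds its last target. There are 200 camera calls.

TASK

Lay the dark walnut strip flat in the marking machine's nest, between the two steel locators, and let go of it. Then lower the orange guard gently by its handle, without letting it drop, until it is fully shut, and only then press the green start button fully down and release it.

Things in the scene. Friction and masses are not known exactly. Their poses are not given: they have to be found in the camera images.
- walnut_strip: Dark walnut strip, 14 x 156 x 11 mm (x, y, z), loose on the bench; origin at the centre of its underside, long axis y, z up. A blue pry tool of similar length (18 x 150 x 8 mm) lies near it and is not needed.
- marker: Grey marking machine fixed on the bench, housing 200 x 280 mm, deck 40 mm high; origin at the centre of its underside, -x is its front (handle side of the closed guard), y along the nest, z up. On the deck: the guarded bed in the +y part, the control panel in the -y part. A guide rod with the parked marking head (up to 81 mm above the bench) stands 66 mm or more behind (+x of) the nest line.
- nest (a point): Centre of the nest's floor, 44 mm above the bench, axes as the machine's. The strip lies here along y. Nest 24 mm wide in x and 172 mm long in y inside two U-shaped steel locators 6 mm high, one at each end; each locator holds the last 24 mm or so of the nest, the middle 126 mm is open on both sides for fingers.
- guard (a joint): Angle of the transparent orange guard: 0 fully shut (down on its stop), grows as it opens, 1.65 fully open (upright). Hood 140 mm deep, 188 mm wide, 50 mm high, about 0.3 kg, on a friction hinge: it stays where it is when nearly upright but falls shut by itself when let go below about 0.8 rad.
- guard_handle (a point): Centre of the guard's handle, a round black bar 12 mm thick, 96 mm long along the machine's y, held on two stalks at its ends, 44 mm off the guard's front face. It moves with the guard: above the hinge when the guard is open, in front of the machine and 68 mm above the bench when shut. Its axes turn with the guard.
- guard_hinge (a point): Point of the guard's hinge axis (along the machine's y) in the guard's middle plane, at the lower rear edge of the guard, 40 mm above the bench. The handle bar lies 184 mm in front of and 28 mm above it when shut, and circles round it as the guard opens.
- start (a joint): Travel of the start button: 0 released, 0.006 m fully down (spring, 5 N).
- start_top (a point): Centre of the top of the green start button, 32 mm in diameter, on the deck's control panel beside the guard; pressed straight down.
There are look-alikes about, which are no part of the job. There is more than one size of the walnut_strip; the job needs the largest.

How it is judged:
By the outcome, as a careful person would: the job done as asked, in the order asked, and still so for the second after the job is handed in, with the robot touching nothing.
It also fails if it takes over 72 s, if anything falls off the work surface, if the arm or the gripper's body presses on something with over 40 N, if the wrist force passes 120 N, or if a joint passes its speed limit or range.

## Working session

There is one attempt and no reset: what is moved stays moved. The work goes in short steps, Python scripts to look and compute and a tool call to move; the robot and the scene stay as the last step left them, time stands still between calls to the robot, and variables do not carry over. Pictures are saved under pics/ and viewed, at most 10 in all, crops included, and the job is handed in when it is done.

Besides the shell and the picture viewer there is one more tool, called after "Call:" in YAML: its name, and indented under it one key for each argument. send_rows: Moves the arm, as the interface text tells. Its arguments: {"type":"object","properties":{"motion":{"type":"array","items":{"type":"array","items":{"type":"number"}}},"squeeze":{"type":"number"}},"required":["motion"]}

```bash
mkdir -p pics; cat > h.py <<'E'
import numpy as np, cv2
from plant import env, vision, workorder
from scipy.spatial.transform import Rotation as R
def model(n,s=None):
    m=vision.camera_model(n); f=240/np.tan(np.radians(m["vertical_fov"])/2)
    if n=="wrist":
        s=s or env.read_state(); T=np.eye(4); T[:3,:3]=R.from_quat(np.roll(s["tool_rot"],-1)).as_matrix(); T[:3,3]=s["tool_pos"]
        W=T@np.array(m["tool_from_camera"])
    else: W=np.array(m["world_from_camera"])
    return f,m["cx"],m["cy"],W
def px2w(M,u,v,z):
    f,cx,cy,W=M; d=W[:3,:3]@np.array([(u-cx)/f,(v-cy)/f,1]); o=W[:3,3]
    return o+d*(z-o[2])/d[2]
def w2px(M,p):
    f,cx,cy,W=M; c=W[:3,:3].T@(np.array(p)-W[:3,3]); return c[:2]/c[2]*f+[cx,cy]
E
python3 - <<'E'
from h import *
s=env.read_state(); print(s)
for n in("scene","top","wrist"):
    cv2.imwrite(f"pics/{n}0.png",vision.camera(n)); print(n,vision.camera_model(n))
E
```

```text
{'t': 0.0, 'qpos': array([ 1.06850068,  0.42672915,  0.07388319,  1.60659329, -0.03408584,
        1.110788  , -0.06710218]), 'qd': array([-0.00129101, -0.00029083, -0.00038081, -0.00010768,  0.00036377,
        0.000456  ,  0.0006506 ]), 'tau': array([-8.52850026e-04, -9.35811853e+01,  3.66614945e+00, -4.54199660e+01,
       -4.89892799e-02,  2.02040852e-02,  1.95489474e-04]), 'tool_pos': array([ 0.23313621, -0.63327131,  0.40398438]), 'tool_rot': array([-6.05929197e-04,  9.84486971e-01,  1.75456574e-01, -1.68292636e-04]), 'force': array([0.53108834, 0.54844927, 0.31707248]), 'torque': array([0.05156482, 0.01170067, 0.01137678]), 'grasp_force': 0.0, 'opening': 1.0004030910658954}
scene {'vertical_fov': 42.10844973700094, 'cx': 324.22188213886426, 'cy': 240.47323881205176, 'world_from_camera': array([[-0.7043726 , -0.43311671,  0.56237813, -0.32620154],
       [-0.70972097,  0.4436335 , -0.54725265,  0.60701217],
       [-0.01246552, -0.78460132, -0.61987529,  0.96262473],
       [ 0.        ,  0.        ,  0.        ,  1.        ]])}
top {'vertical_fov': 43.671658620061514, 'cx': 330.6131732759169, 'cy': 241.81927197338874, 'world_from_camera': array([[-0.00635933, -0.99456196,  0.10395223,  0.3614935 ],
       [-0.99996332,  0.00572838, -0.00636709, -0.17869839],
       [ 0.00573699, -0.10398891, -0.99456191,  1.30040052],
       [ 0.        ,  0.        ,  0.        ,  1.        ]])}
wrist {'vertical_fov': 63.38547085848797, 'cx': 317.7251631622898, 'cy': 238.8503077428181, 'tool_from_camera': array([[-3.14835807e-04, -9.62148096e-01, -2.72526957e-01,
         8.01019454e-02],
       [ 9.99998856e-01, -7.06027962e-04,  1.33736500e-03,
         4.40463520e-04],
       [-1.47915484e-03, -2.72526224e-01,  9.62147218e-01,
         2.02862745e-02],
       [ 0.00000000e+00,  0.00000000e+00,  0.00000000e+00,
         1.00000000e+00]])}
```

View pics/top0.png

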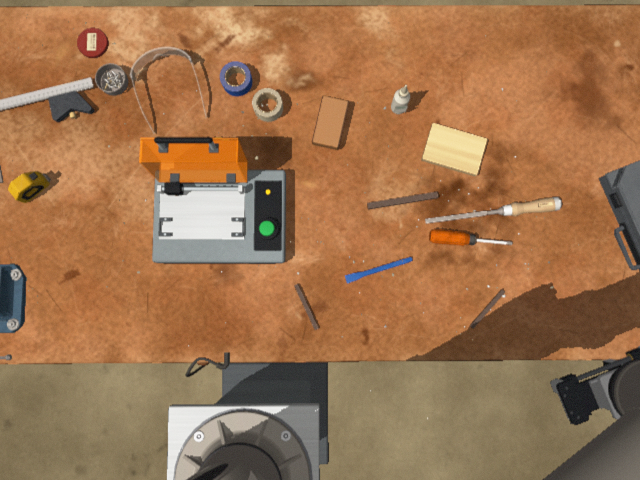

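View pics/scene0.png

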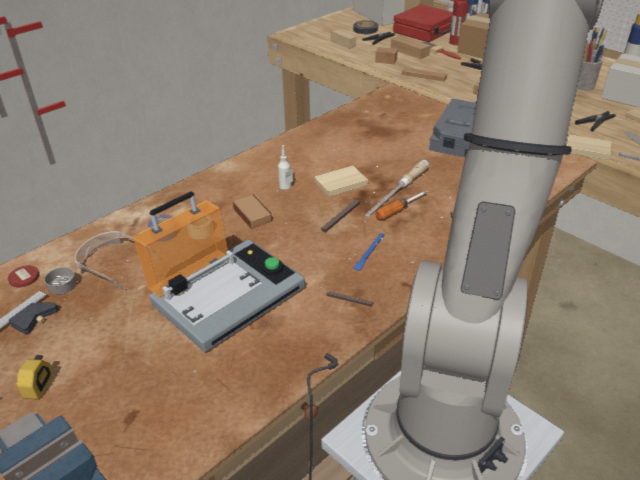

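The top view shows three dark strips: A at (403,201), about 72 px or 156 mm long, B at (307,306), about 48 px, and C at (488,308), about 45 px. The blue tool is at (380,269). The machine is at about (220,217) with its guard upright and the green button at (267,228). A is the largest, so I'll check it in a close crop.

```bash
python3 - <<'E'
import cv2,numpy as np
im=cv2.imread("pics/top0.png")
a=cv2.resize(im[180:222,360:446],None,fx=7,fy=7,interpolation=cv2.INTER_CUBIC)[:, :602]
b=cv2.resize(im[128:268,145:295],None,fx=4,fy=4,interpolation=cv2.INTER_CUBIC)
cv2.imwrite("pics/cA.png",a);cv2.imwrite("pics/cM.png",b)
E
```

```text
(no output)
```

View pics/cA.png

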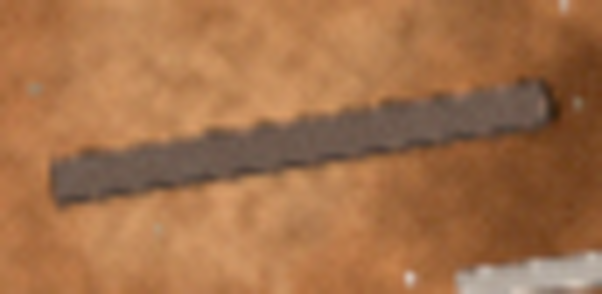

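View pics/cM.png

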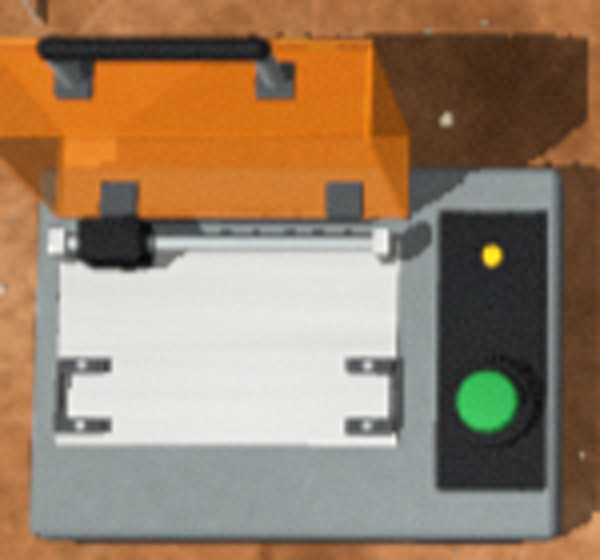

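The crop shows A as a plain dark wooden strip running from px (368,206) to (438,195). In the machine crop the locators' outer edges are at crop x 57 and 402, with centre (229.5,395), and the button is at (487,401).

```bash
python3 - <<'E'
from h import *
M=model("top")
def A(x,y,z): return px2w(M,(x+.5)/7-.5+360,(y+.5)/7-.5+180,z)
def B(x,y,z): return px2w(M,(x+.5)/4-.5+145,(y+.5)/4-.5+128,z)
a,b=A(52,183,.008),A(552,105,.008)
print("strip",a,b,np.linalg.norm(a-b),(a+b)/2,"yaw of +y axis",np.arctan2(-(a-b)[0],(a-b)[1]))
c=[B(32,537,.04),B(557,537,.04),B(560,170,.04),B(45,172,.04)]
for p in c: print(p)
print("machine axis from front edge",np.arctan2(-(c[0]-c[1])[0],(c[0]-c[1])[1]))
l,r=B(57,395,.05),B(402,395,.05); print("nest",l,r,(l+r)/2,np.arctan2(-(l-r)[0],(l-r)[1]))
print("locL",B(83,365,.05),B(83,426,.05),"locR",B(373,365,.05),B(373,426,.05))
print("button",B(487,401,.052))
h=[B(40,47,.224),B(270,48,.224)]; print("handle",h,np.mean(h,0))
Ms=model("scene")
print("scene handle check",w2px(Ms,np.mean(h,0)), w2px(Ms,(l+r)/2), w2px(Ms,(a+b)/2))
E
```

```text
strip [ 0.57540285 -0.2669483   0.008     ] [ 0.59924555 -0.42373749  0.008     ] 0.15859168740525958 [ 0.5873242 -0.3453429  0.008    ] yaw of +y axis 0.15091235542684497
[0.45294546 0.18814223 0.04      ]
[ 0.45130155 -0.08799605  0.04      ]
[ 0.64817943 -0.08925675  0.04      ]
[0.64848239 0.18599188 0.04      ]
machine axis from front edge -0.005953159719849917
nest [0.52689293 0.17395176 0.05      ] [ 0.5258771  -0.00713061  0.05      ] [0.52638501 0.08341058 0.05      ] -0.0056096858207933115
locL [0.54272853 0.16066999 0.05      ] [0.51041768 0.1599501  0.05      ] locR [0.54188468 0.00825728 0.05      ] [0.50955351 0.0079428  0.05      ]
button [ 0.52218892 -0.05200958  0.052     ]
handle [array([0.66504118, 0.1364426 , 0.224     ]), array([0.66406979, 0.03094834, 0.224     ])] [0.66455548 0.08369547 0.224     ]
scene handle check [172.24253268 201.31102472] [222.37415667 294.07226515] [341.21756217 213.96619193]
```

Call:
send_rows:
  motion:
    - [22,18,-6,0.086,40]
    - [22,18,-6,0.086,40]
    - [22,18,-6,0.086,40]
    - [22,18,-6,0.086,40]
    - [22,18,-6,0.086,40]
    - [22,18,-6,0.086,40]
    - [22,18,-6,0.086,40]
    - [22,18,-6,0.086,40]

```text
t: 0.95
tool_pos: [0.4099, -0.4886, 0.3563]
tool_rot: [-0.0, 0.867, 0.499, -0.0]
force: [0.4, -0.7, 0.2]
opening: 0.43
grasp_force: 0.0
```

Call:
send_rows:
  motion:
    - [22,18,-6,0.086,40]
    - [22,18,-6,0.086,40]
    - [22,18,-6,0.086,40]
    - [22,18,-6,0.086,40]
    - [22,18,-6,0.086,40]
    - [22,18,-6,0.086,40]
    - [22,18,-6,0.086,40]
    - [0,0,0,0,40]

```text
t: 1.75
tool_pos: [0.5662, -0.3594, 0.3135]
tool_rot: [-0.001, 0.678, 0.735, 0.001]
force: [0.2, 0.5, -0.5]
opening: 0.427
grasp_force: 0.0
```

```bash
python3 - <<'E'
from h import *
s=env.read_state(); M=model("wrist",s); im=vision.camera("wrist"); cv2.imwrite("pics/w1.png",im)
x=R.from_quat(np.roll(s["tool_rot"],-1)).as_matrix()
print(s["t"],s["tool_pos"],s["qpos"],np.arctan2(x[1,1],x[0,1]),x[:,2],s["opening"])
for p in ([.5754,-.267,.011],[.5992,-.4237,.011]): print(w2px(M,p))
E
```

```text
1.75 [ 0.56621299 -0.35943025  0.31351292] [ 0.69057413  0.52230893 -0.30178657  1.6780607   0.17779168  0.96918075
  0.40668229] 0.08108663975184045 [ 3.49718097e-04  2.59176534e-03 -9.99996580e-01] 0.4272205609814729
[340.29935795 110.95382704]
[351.01476509 318.48628809]
```

View pics/w1.png

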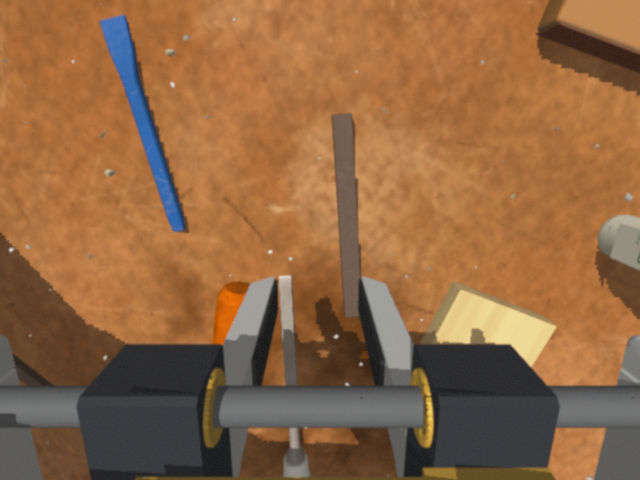

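The wrist view shows the strip's top face from (342,114) to (352,315), with the chisel tip clear of it at (285,277).

```bash
python3 - <<'E'
from h import *
M=model("wrist")
a,b=px2w(M,342,114.5,.011),px2w(M,352,315.5,.011)
c=(a+b)/2;yaw=np.arctan2(-(a-b)[0],(a-b)[1])
s=env.read_state()
print(a,b,np.linalg.norm(a-b),c,yaw,"d mm",(c-s["tool_pos"])*1e3,"turn",yaw-.0811)
E
```

```text
[ 0.57550135 -0.27155437  0.011     ] [ 0.59771221 -0.42364653  0.011     ] 0.15370539056882218 [ 0.58660678 -0.34760045  0.011     ] 0.14501049128794652 d mm [  21.92461481   13.76976459 -302.8376419 ] turn 0.06391049128794651
```

Call:
send_rows:
  motion:
    - [7,4,-15,0.022,40]
    - [7,4,-20,0.022,40]
    - [7,5,-20,0.022,40]
    - [0,0,-20,0,40]
    - [0,0,-18,0,40]
    - [0,0,-12,0,40]
    - [0,0,-6,0,40]
    - [0,0,0,0,40]
  squeeze: 20

```text
t: 2.6
tool_pos: [0.584, -0.3504, 0.2028]
tool_rot: [-0.001, 0.657, 0.754, -0.0]
force: [-0.3, 0.1, -0.6]
opening: 0.424
grasp_force: 0.0
```

Call:
send_rows:
  motion:
    - [0,0,0,0,0]
    - [0,0,0,0,0]
    - [0,0,0,0,0]
    - [0,0,0,0,0]
    - [0,0,0,0,0]
  squeeze: 20

```text
t: 3.1
tool_pos: [0.5844, -0.3505, 0.2043]
tool_rot: [0.0, 0.657, 0.754, 0.0]
force: [-1.2, -0.7, 5.9]
opening: 0.147
grasp_force: 20.0
```

Call:
send_rows:
  motion:
    - [0,0,20,0,0]
    - [0,0,30,0,0]
    - [-5,10,30,0,0]
    - [-6,25,25,-0.01,0]
    - [-6,30,0,-0.015,0]
    - [-6,30,0,-0.015,0]
    - [-6,30,0,-0.015,0]
    - [-6,30,0,-0.015,0]

```text
t: 3.9
tool_pos: [0.5487, -0.1943, 0.3088]
tool_rot: [0.0, 0.683, 0.73, -0.0]
force: [-0.4, 0.3, -0.3]
opening: 0.143
grasp_force: 20.0
```

Call:
send_rows:
  motion:
    - [-6,30,0,-0.015,0]
    - [-6,30,0,-0.015,0]
    - [-6,30,0,-0.015,0]
    - [-3,30,0,-0.015,0]
    - [0,30,0,-0.015,0]
    - [0,30,0,-0.015,0]
    - [0,20,0,0,0]
    - [0,0,0,0,0]

```text
t: 4.7
tool_pos: [0.5281, 0.0075, 0.3089]
tool_rot: [-0.0, 0.713, 0.701, 0.0]
force: [-1.1, -0.9, -0.1]
opening: 0.147
grasp_force: 20.0
```

```bash
cat > st.py <<'E'
from h import *
s=env.read_state(); x=R.from_quat(np.roll(s["tool_rot"],-1)).as_matrix()
print(s["t"],s["tool_pos"],s["qpos"].round(2),"yaw",np.arctan2(x[1,1],x[0,1]),x[:,2].round(4),s["opening"],s["force"])
E
python3 st.py
```

```text
4.7 [0.52806632 0.00751227 0.30893619] [ 0.21  0.33 -0.41  2.    0.17  0.84 -0.32] yaw -0.018130263322249946 [ 4.e-04  9.e-04 -1.e+00] 0.14697934644334665 [-1.0866255  -0.86967385 -0.08750353]
```

Call:
send_rows:
  motion:
    - [-2,20,0,0.013,0]
    - [0,25,0,0,0]
    - [0,20,0,0,0]
    - [0,7,0,0,0]
    - [0,0,0,0,0]
    - [0,0,0,0,0]

```text
t: 5.3
tool_pos: [0.5262, 0.0755, 0.3086]
tool_rot: [0.0, 0.711, 0.704, -0.0]
force: [0.2, -0.9, -0.2]
opening: 0.148
grasp_force: 20.0
```

```bash
python3 st.py; python3 - <<'E'
from h import *
M=model("wrist"); cv2.imwrite("pics/w2.png",vision.camera("wrist"))
for p in ([.5269,.174,.05],[.5259,-.0071,.05]): print(w2px(M,p))
E
```

```text
5.3 [0.52624282 0.07554688 0.30858776] [ 0.11  0.34 -0.44  1.99  0.19  0.85 -0.45] yaw -0.009915922222442948 [-2.e-04 -5.e-04 -1.e+00] 0.1481673692992009 [ 0.20468464 -0.86955978 -0.22844147]
[315.68745298  93.27939874]
[317.26941973 367.20077575]
```

View pics/w2.png

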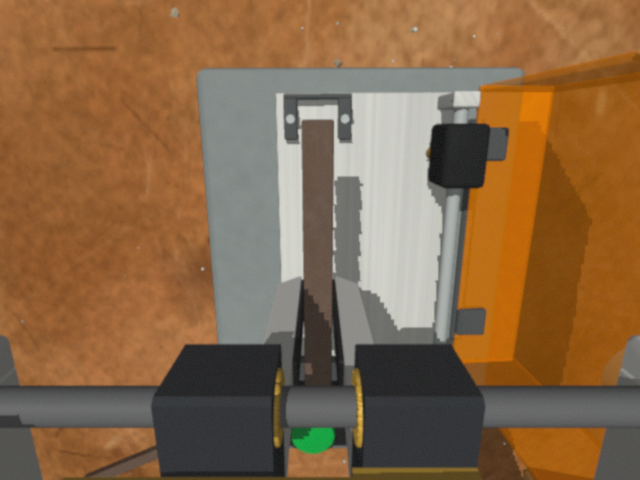

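The wrist view shows the strip end at (318,121) and the far locator's outer edge at (318,95), with its inner edges at about x = 297 and 339, centred on 318.

```bash
python3 - <<'E'
from h import *
M=model("wrist"); print("strip end",px2w(M,318,121,.1155)); print("strip low",px2w(M,318.5,250,.1155))
print("loc outer",px2w(M,318,95,.05), "in L/R",px2w(M,297,118,.05),px2w(M,339,118,.05))
E
```

```text
strip end [0.52804756 0.15744344 0.1155    ]
strip low [0.52767356 0.09991662 0.1155    ]
loc outer [0.52826915 0.17286921 0.05      ] in L/R [0.51584233 0.16033694 0.05      ] [0.54042899 0.16007287 0.05      ]
```

Call:
send_rows:
  motion:
    - [0,4,0,0.004,0]
    - [0,0,-15,0,0]
    - [0,0,-15,0,0]
    - [0,0,-12,0,0]
    - [0,0,-7,0,0]
    - [0,0,-5,0,0]
    - [0,0,-3,0,0]
    - [0,0,0,0,0]

```text
t: 6.15
tool_pos: [0.5262, 0.0806, 0.2514]
tool_rot: [-0.0, 0.709, 0.705, -0.0]
force: [0.5, 0.7, -0.1]
opening: 0.148
grasp_force: 20.0
```

Call:
send_rows:
  motion:
    - [0,0,-1,0,0]
    - [0,0,0,0,0]

```text
t: 6.35
tool_pos: [0.5263, 0.0806, 0.251]
tool_rot: [0.0, 0.709, 0.705, 0.0]
force: [-0.1, 0.6, -0.4]
opening: 0.148
grasp_force: 20.0
```

Call:
send_rows:
  motion:
    - [0,0,-1,0,0]
    - [0,0,-1,0,0]
    - [0,0,0,0,0]

```text
t: 6.65
tool_pos: [0.5262, 0.0806, 0.2486]
tool_rot: [-0.0, 0.709, 0.705, -0.0]
force: [-0.9, 0.2, -0.1]
opening: 0.145
grasp_force: 20.0
```

Call:
send_rows:
  motion:
    - [0,0,-1,0,0]
    - [0,0,-1,0,0]
    - [0,0,0,0,0]

```text
t: 6.95
tool_pos: [0.5262, 0.0807, 0.2475]
tool_rot: [0.0, 0.709, 0.705, -0.0]
force: [-6.7, -1.1, 19.0]
opening: 0.144
grasp_force: 20.0
```

Call:
send_rows:
  motion:
    - [0,0,1,0,0]
    - [0,0,0,0,34]
    - [0,0,0,0,34]
    - [0,0,0,0,34]
    - [0,0,10,0,34]
    - [0,0,25,0,34]
    - [0,0,25,0,34]
    - [0,0,0,0,34]

```text
t: 7.75
tool_pos: [0.5271, 0.081, 0.3111]
tool_rot: [0.001, 0.709, 0.705, 0.002]
force: [1.1, 0.4, -0.3]
opening: 0.358
grasp_force: 0.0
```

```bash
python3 st.py; python3 - <<'E'
from h import *
w=vision.camera("wrist"); t=vision.camera("scene")
cv2.imwrite("pics/c3.png",np.hstack([w[60:480,180:560],cv2.resize(t[150:360,120:320],(400,420))]))
E
```

```text
7.75 [0.5270532  0.08095674 0.31113466] [ 0.1   0.34 -0.45  1.99  0.19  0.85 -0.45] yaw -0.005100795940911658 [ 4.5e-03  7.0e-04 -1.0e+00] 0.35782051899614326 [ 1.13728679  0.3589505  -0.33968544]
```

View pics/c3.png

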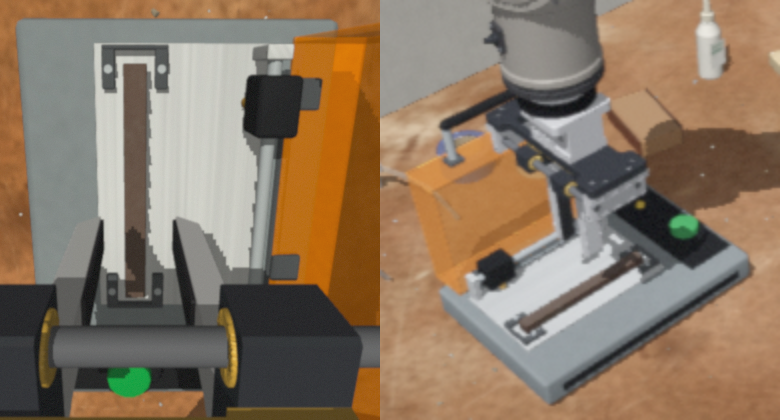

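The strip lies flat between both locators, with clearance all round in both views. Next I'll move above the handle.

Call:
send_rows:
  motion:
    - [0,0,25,0,40]
    - [0,0,35,0,40]
    - [0,0,35,0,40]
    - [10,0,35,0,40]
    - [25,0,15,0,40]
    - [30,0,0,0,40]
    - [30,0,0,0,40]
    - [25,0,0,0,40]

```text
t: 8.65
tool_pos: [0.6475, 0.0803, 0.4516]
tool_rot: [-0.0, 0.709, 0.705, -0.001]
force: [-0.3, -0.5, 0.6]
opening: 0.424
grasp_force: 0.0
```

Call:
send_rows:
  motion:
    - [17,2,0,0,40]
    - [0,0,0,0,40]
    - [0,0,0,0,40]

```text
t: 8.95
tool_pos: [0.663, 0.0827, 0.4515]
tool_rot: [-0.001, 0.709, 0.705, -0.001]
force: [-0.3, 0.2, 0.4]
opening: 0.426
grasp_force: 0.0
```

```bash
python3 st.py; python3 - <<'E'
from h import *
M=model("wrist"); cv2.imwrite("pics/w4.png",vision.camera("wrist"))
for y in (.036,.0837,.132): print(w2px(M,[.6645,y,.227]))
E
```

```text
8.95 [0.66302325 0.082734   0.45145624] [ 0.09  0.41 -0.43  1.54  0.18  1.23 -0.37] yaw -0.004753552661900777 [-0.002  0.    -1.   ] 0.4264462749270144 [-0.33675409  0.22112456  0.42288959]
[319.89844173 348.72131265]
[319.59709452 273.43514356]
[319.25275031 187.4069472 ]
```

View pics/w4.png

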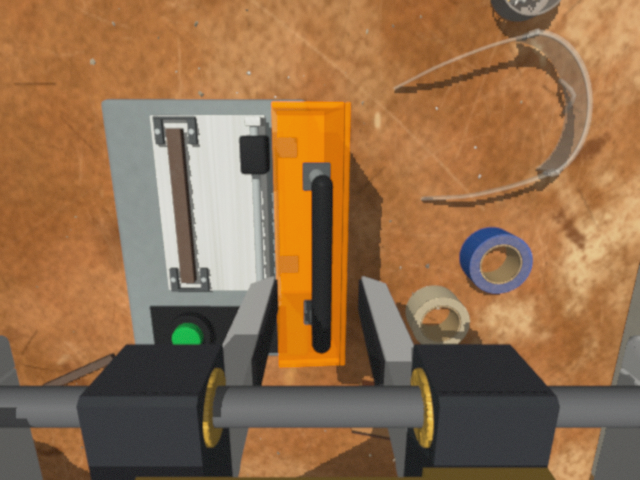

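The wrist view shows the bar at x≈321, rows 175–352, between the fingers and within 1.5 px of the prediction. I'll descend and grip it.

Call:
send_rows:
  motion:
    - [1,0,-15,0,40]
    - [0,0,-20,0,40]
    - [0,0,-12,0,40]
    - [0,0,-3,0,40]
    - [0,0,0,0,40]
    - [0,0,0,0,6]
    - [0,0,0,0,6]
    - [0,0,0,0,6]
  squeeze: 15

```text
t: 9.8
tool_pos: [0.6643, 0.0826, 0.4033]
tool_rot: [0.0, 0.709, 0.705, 0.0]
force: [0.7, -0.0, -0.1]
opening: 0.205
grasp_force: 0.0
```

Call:
send_rows:
  motion:
    - [0,0,0,0,6]
    - [0,0,0,0,6]

```text
t: 10.0
tool_pos: [0.6643, 0.0826, 0.403]
tool_rot: [0.0, 0.709, 0.705, 0.0]
force: [0.1, -0.2, 1.7]
opening: 0.12
grasp_force: 15.0
```

```bash
python3 st.py; python3 - <<'E'
from math import *
# arc of bar about hinge: r=.1861, phi0=.151
r=hypot(184,28);p0=atan2(28,184)
for hx in (622,):
  t=1.65;out=[]
  while t>-1e-9:
    out.append((round(t,3),round(hx-r*cos(t+p0),1),round(40+180+r*sin(t+p0),1))); t-=.055
  print(*out,sep="\n")
E
```

```text
10.0 [0.66430049 0.08261809 0.40304267] [ 0.09  0.45 -0.42  1.6   0.2   1.14 -0.39] yaw -0.005073576469517995 [ 7.e-04  1.e-04 -1.e+00] 0.12035731227653675 [ 0.12278954 -0.23114147  1.7180693 ]
(1.65, 664.5, 401.2)
(1.595, 654.4, 403.3)
(1.54, 644.3, 404.8)
(1.485, 634.1, 405.7)
(1.43, 623.9, 406.1)
(1.375, 613.7, 405.9)
(1.32, 603.5, 405.2)
(1.265, 593.3, 403.9)
(1.21, 583.2, 402.0)
(1.155, 573.3, 399.6)
(1.1, 563.5, 396.7)
(1.045, 553.9, 393.2)
(0.99, 544.4, 389.2)
(0.935, 535.3, 384.7)
(0.88, 526.3, 379.7)
(0.825, 517.7, 374.2)
(0.77, 509.4, 368.2)
(0.715, 501.4, 361.8)
(0.66, 493.8, 354.9)
(0.605, 486.6, 347.7)
(0.55, 479.8, 340.0)
(0.495, 473.4, 332.0)
(0.44, 467.5, 323.7)
(0.385, 462.0, 315.1)
(0.33, 457.0, 306.1)
(0.275, 452.5, 296.9)
(0.22, 448.5, 287.5)
(0.165, 445.1, 277.8)
(0.11, 442.2, 268.0)
(0.055, 439.8, 258.1)
(0.0, 438.0, 248.0)
```

Call:
send_rows:
  motion:
    - [-10.1,0,2.1,0,6]
    - [-10.1,0,1.5,0,6]
    - [-10.2,0,0.9,0,6]
    - [-10.2,0,0.4,0,6]
    - [-10.2,0,-0.2,0,6]
    - [-10.2,0,-0.7,0,6]
    - [-10.2,0,-1.3,0,6]
    - [-10.1,0,-1.9,0,6]

```text
t: 10.8
tool_pos: [0.582, 0.0827, 0.4033]
tool_rot: [-0.0, 0.709, 0.705, 0.0]
force: [1.5, 2.8, 0.8]
opening: 0.12
grasp_force: 15.0
```

Call:
send_rows:
  motion:
    - [-9.9,0,-2.4,0,6]
    - [-9.8,0,-2.9,0,6]
    - [-9.6,0,-3.5,0,6]
    - [-9.5,0,-4,0,6]
    - [-9.1,0,-4.5,0,6]
    - [-9,0,-5,0,6]
    - [-8.6,0,-5.5,0,6]
    - [-8.3,0,-6,0,6]

```text
t: 11.6
tool_pos: [0.5084, 0.0825, 0.3692]
tool_rot: [0.0, 0.709, 0.705, -0.0]
force: [1.8, 2.9, -0.3]
opening: 0.119
grasp_force: 15.0
```

```bash
python3 st.py
```

```text
11.6 [0.50839477 0.08250823 0.36918595] [ 0.13  0.24 -0.47  1.97  0.13  0.96 -0.42] yaw -0.005099356768650171 [-0.e+00 -1.e-04 -1.e+00] 0.11943520318933436 [ 1.76175233  2.9245941  -0.33598574]
```

Forces are small and the arc fits. I'll continue with smaller steps.

Call:
send_rows:
  motion:
    - [-8,0,-6.4,0,6]
    - [-7.6,0,-6.9,0,6]
    - [-7.2,0,-7.2,0,6]
    - [-6.8,0,-7.7,0,6]
    - [-6.4,0,-8,0,6]
    - [-5.9,0,-8.3,0,6]
    - [-5.5,0,-8.6,0,6]
    - [-2.5,0,-4.5,0,6]

```text
t: 12.4
tool_pos: [0.4586, 0.0826, 0.3112]
tool_rot: [-0.0, 0.709, 0.705, -0.0]
force: [-0.6, 1.7, 0.4]
opening: 0.12
grasp_force: 15.0
```

Call:
send_rows:
  motion:
    - [-2.5,0,-4.5,0,6]
    - [-2.3,0,-4.6,0,6]
    - [-2.2,0,-4.6,0,6]
    - [-2,0,-4.7,0,6]
    - [-2,0,-4.7,0,6]
    - [-1.7,0,-4.8,0,6]
    - [-1.7,0,-4.9,0,6]
    - [-1.5,0,-4.9,0,6]

```text
t: 13.2
tool_pos: [0.4432, 0.0826, 0.274]
tool_rot: [-0.0, 0.709, 0.705, -0.0]
force: [0.9, 1.7, -0.5]
opening: 0.124
grasp_force: 15.0
```

Call:
send_rows:
  motion:
    - [-1.4,0,-4.9,0,6]
    - [-1.2,0,-4.9,0,6]
    - [-1.2,0,-5,0,6]
    - [-0.9,0,-5,0,6]
    - [-0.5,0,-3,0,6]
    - [0,0,0,0,6]

```text
t: 13.8
tool_pos: [0.4382, 0.0826, 0.2513]
tool_rot: [-0.0, 0.709, 0.705, -0.0]
force: [3.7, 0.7, -2.7]
opening: 0.125
grasp_force: 15.0
```

```bash
python3 st.py
```

```text
13.8 [0.43818065 0.08261574 0.25131082] [ 0.07  0.31 -0.46  2.21  0.22  0.66 -0.55] yaw -0.004997557455480164 [-0.  0. -1.] 0.1245173170223337 [ 3.721179    0.73748896 -2.74426671]
```

Call:
send_rows:
  motion:
    - [0,0,-1.5,0,6]
    - [0,0,-1.5,0,6]
    - [0,0,0,0,6]

```text
t: 14.1
tool_pos: [0.4382, 0.0826, 0.2489]
tool_rot: [0.0, 0.709, 0.705, -0.0]
force: [-1.8, 0.7, 12.1]
opening: 0.121
grasp_force: 15.0
```

Call:
send_rows:
  motion:
    - [0,0,-1.5,0,6]
    - [0,0,-1,0,6]
    - [0,0,0,0,6]

```text
t: 14.4
tool_pos: [0.4382, 0.0826, 0.2465]
tool_rot: [0.0, 0.709, 0.705, -0.0]
force: [-2.4, 0.4, 16.9]
opening: 0.12
grasp_force: 15.0
```

On the stop: the vertical force rose to 12 N and then the bar slipped in the pads. I'll release and rise.

Call:
send_rows:
  motion:
    - [0,0,0,0,34]
    - [0,0,0,0,34]
    - [0,0,0,0,34]
    - [0,0,0,0,34]
    - [0,0,12,0,34]
    - [0,0,30,0,34]
    - [0,0,35,0,34]
    - [0,0,20,0,0]

```text
t: 15.2
tool_pos: [0.4382, 0.0829, 0.3461]
tool_rot: [0.001, 0.709, 0.705, 0.001]
force: [-0.7, 0.1, -0.2]
opening: 0.31
grasp_force: 0.0
```

Call:
send_rows:
  motion:
    - [10,-15,0,0,0]
    - [15,-25,0,0,0]
    - [15,-25,0,0,0]
    - [15,-25,0,0,0]
    - [15,-25,0,0,0]
    - [14,-20,0,0,0]
    - [0,0,0,0,0]
    - [0,0,0,0,0]

```text
t: 16.0
tool_pos: [0.5219, -0.0524, 0.3435]
tool_rot: [-0.0, 0.709, 0.705, 0.0]
force: [-0.3, 0.8, -0.3]
opening: 0.002
grasp_force: 0.0
```

```bash
python3 st.py; python3 - <<'E'
from h import *
M=model("wrist");w=vision.camera("wrist"); t=vision.camera("scene")
print(w2px(M,[.5222,-.052,.052]))
cv2.imwrite("pics/c5.png",np.hstack([cv2.resize(w,(400,300)),cv2.resize(t[170:360,120:373],(400,300))]))
E
```

```text
16.0 [ 0.52193533 -0.0524449   0.34351386] [ 0.31  0.28 -0.39  1.98  0.13  0.91 -0.15] yaw -0.0057196242395346165 [-2.e-04  5.e-04 -1.e+00] 0.00191347070399674 [-0.25898648  0.78844123 -0.25298233]
[316.91524944 241.11948141]
```

View pics/c5.png

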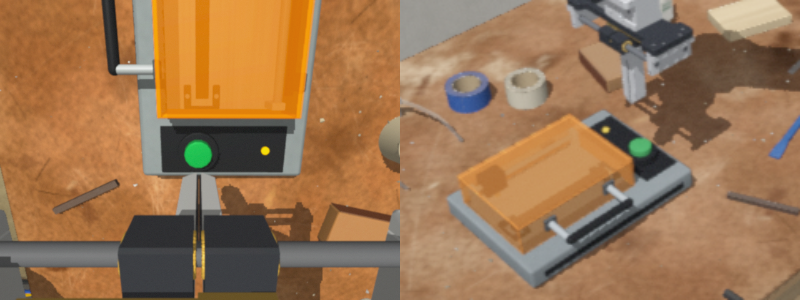

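The guard is flat shut in both views, and the button sits at wrist px (317,246), within 3 mm of the prediction. Now I'll press it.

Call:
send_rows:
  motion:
    - [0,-1,-20,0,0]
    - [0,0,-25,0,0]
    - [0,0,-20,0,0]
    - [0,0,-10,0,0]
    - [0,0,-5,0,0]
    - [0,0,0,0,0]

```text
t: 16.7
tool_pos: [0.522, -0.053, 0.2632]
tool_rot: [-0.0, 0.709, 0.706, -0.0]
force: [-1.0, 0.7, 1.4]
opening: 0.005
grasp_force: 0.7
```

Call:
send_rows:
  motion:
    - [0,0,-2,0,0]
    - [0,0,-2,0,0]
    - [0,0,-2,0,0]
    - [0,0,0,0,0]

```text
t: 17.1
tool_pos: [0.5224, -0.0533, 0.2575]
tool_rot: [0.0, 0.709, 0.705, 0.0]
force: [-0.5, 2.3, 6.4]
opening: 0.001
grasp_force: 3.0
```

Call:
send_rows:
  motion:
    - [0,0,-2,0,0]
    - [0,0,0,0,0]

```text
t: 17.3
tool_pos: [0.5226, -0.0531, 0.2568]
tool_rot: [0.001, 0.709, 0.705, 0.0]
force: [-10.9, 1.8, 35.9]
opening: 0.005
grasp_force: 17.9
```

Call:
send_rows:
  motion:
    - [0,0,-1.5,0,0]
    - [0,0,0,0,0]

```text
t: 17.5
tool_pos: [0.5226, -0.0531, 0.2564]
tool_rot: [0.001, 0.709, 0.705, 0.0]
force: [-19.1, 3.6, 59.1]
opening: 0.006
grasp_force: 29.0
```

The button bottomed out after about 6 mm of travel. Now I'll release it and retreat.

Call:
send_rows:
  motion:
    - [0,0,5,0,0]
    - [0,0,15,0,0]
    - [0,0,30,0,0]
    - [0,0,40,0,0]
    - [0,0,40,0,0]
    - [0,-30,0,0,0]
    - [0,-40,0,0,0]
    - [0,0,0,0,0]

```text
t: 18.3
tool_pos: [0.5216, -0.1283, 0.3838]
tool_rot: [0.001, 0.711, 0.703, -0.001]
force: [-0.5, -0.0, -0.2]
opening: 0.006
grasp_force: 0.0
```

```bash
python3 st.py; python3 - <<'E'
from h import *
t=vision.camera("top"); t2=vision.camera("scene")
cv2.imwrite("pics/c6.png",np.hstack([cv2.resize(t[120:275,140:347],(400,300)),cv2.resize(t2[170:360,120:373],(400,300))]))
E
```

```text
18.3 [ 0.5215757  -0.1283213   0.38378181] [ 0.42  0.24 -0.35  1.92  0.1   0.99  0.02] yaw -0.010933844168084452 [ 3.0e-04 -1.9e-03 -1.0e+00] 0.0064379602331651655 [-0.46312555 -0.01191717 -0.18142558]
```

View pics/c6.png

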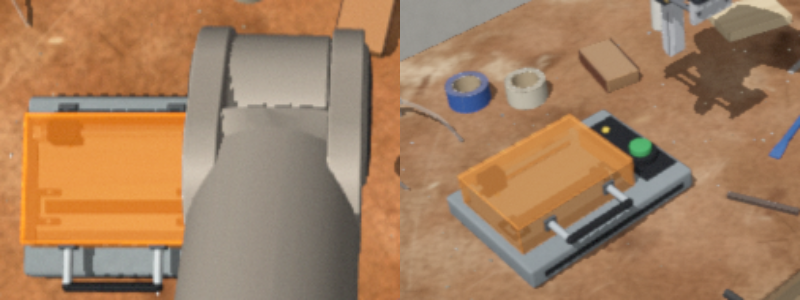

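The guard is shut with the strip visible in the nest beneath it, the button is released, and the arm is clear.

```bash
python3 -c "
from plant import workorder; print(workorder.sign_off())"
```

```text
the job is handed in; nothing more can be done
None
```

I laid the largest walnut strip in the nest, lowered the guard until shut, pressed and released the start button, and handed the job in at about 18 s; the fingertips pressed the button stop with 59 N at the end, and no verdict came back.

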